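Undo the left-hand blade nut of a bench fan

TASK

The bench fan lies on its back with its blades locked, and its red wing nut has a left-hand thread: undo it by turning it clockwise as seen from above until you feel it come up against its end stop, letting it climb with the thread and never forcing it, neither the wrong way nor against the stop, nor pulling it up while the thread still holds. Then lift it off and set it down gently, standing upright, in the empty compartment of the yellow parts tray, and let go of it. Leave the washer in its compartment and everything else on the bench alone.

Things in the scene. Friction and masses are not known exactly. Their poses are not given: they have to be found in the camera images.
- nut: Red plastic wing nut, 50 to 80 g, 55.5 mm tall. Origin: centre of its lower rim, z up along its axis. Hollow round skirt 43 mm across, 0 to 25.5 mm high, with two inner lugs that run in the stud's thread; above it a straight wing bar along x, 44 mm long, 16 mm thick (y), 25.5 to 55.5 mm high: grip it across the 16 mm. A white dash on top marks the +x end.
- stud: Fixed steel stud, hidden in the nut at first. Origin: on the axis at the fan's hub face, z up; 28 mm across the thread, 22 mm tall. Two-start LEFT-hand thread, lead 18 mm: turned clockwise (from above) the nut climbs 2.9 mm per rad; play about 1.5 mm axially, 1 mm sideways. Anticlockwise it jams within 0.2 rad. Over 70 N of contact force between them (summed over all contacts) counts as wrenching.
- stud_top (a point): Top of the stud, on its axis. Somewhere between 60 and 145 degrees (1.1 to 2.5 rad) of clockwise turning, different each time and not visible, the thread lets go of the lugs; 0.2 rad further an end stop on the stud blocks them. At the stop the nut lifts straight off; it is clear with its rim at the height of this point. A gentle twist of 0.15 N m already tells the stop.
- springwasher: Dark steel spring washer under the nut, 44 mm across, stays on the fan. Origin: centre of its top face, 2.5 mm above the hub face while the nut is tight. It then presses the nut up against its thread with about 12 N, so the first 2 mm of climb turn stiffly (some 0.1 to 0.3 N m), then lightly.
- fan: Bench fan on its back, fixed. Origin: on the bench, on the shaft's axis, z up. Wire rim 250 mm across, 27 mm high; four light blue blades out to 105 mm radius, 34 to 54 mm high; blue hub 68 mm across, its face 60 mm above the bench. The fingers have free room above 60 mm. The blades do not turn.
- tray: Yellow parts tray, fixed, 200 mm (x) by 130 mm (y), 30 mm tall, walls 4 mm, a divider along y through its middle. Origin: centre of its underside, z up.
- tray_near (a point): Centre of the floor (4 mm above the bench) of the tray's -x compartment, 94 by 122 mm; the steel washer lies in it.
- tray_far (a point): Centre of the floor (4 mm above the bench) of the tray's +x compartment, 94 by 122 mm, empty: the nut goes here.
- washer: Steel washer, 32 mm across, 4 mm thick, flat in the tray's -x compartment; origin at the centre of its underside. A bystander.
- capacitor0: Blue capacitor can, 35 mm across, 52 mm tall, standing; origin under its centre. A bystander.
- capacitor1: A second such can. A bystander.
- screwdriver: Screwdriver lying on the bench. A bystander.
- brush: Cleaning brush lying on the bench. A bystander.
- tape_roll: Roll of paper tape, 90 mm across, 24 mm tall, lying flat. A bystander.
There are look-alikes about, which are no part of the job. There is more than one size of the nut; the job needs the smaller.

How it is judged:
By the outcome, as a careful person would: the job done as asked, in the order asked, and still so for the second after the job is handed in, with the robot touching nothing.
It also fails if it takes over 72 s, if anything falls off the work surface, if the arm or the gripper's body presses on something with over 40 N, if the wrist force passes 120 N, or if a joint passes its speed limit or range.

ROBOT

A 7-joint arm with a two-finger parallel gripper is mounted at the origin on the work surface. World frame = base frame: x ahead of the robot, y to its left, z up, the work surface at z = 0. Lengths are in m, angles in rad, forces in N, time in s.
With the tool pointing down it reaches from about 0.4 to 0.85 m from the base axis. Payload 10.4 kg.
Tool frame: the origin (TCP) lies at the very end of the fingers, on their centre line; the grasp point (between the pads) lies 19 mm behind it (manip.tcp_to_grasp is the distance from the TCP to the grasp point, in m); x points along the fingers, y is the direction in which the jaws open and shut, and the axes are right-handed (so a half turn about x gives the same grasp; the last joint's range is limited). The gripper opens to 85 mm and grips with 20 to 120 N. Pads are 22 mm wide; open, the fingers measure 114 mm over their backs; the gripper's body (76 mm by 85 mm) begins 54 mm behind the grasp point. The pads swing forward as they close: fully open they stand 13 mm farther back than shut.
Start: joints at [-1.316, 0.332, -0.065, 1.46, 0.022, 1.35, -0.088], TCP at [0.171, 0.601, 0.231] pointing down, gripper open.
Joint ranges: [-2.6, 2.6], [-0.5, 2.12], [-1.47, 1.34], [0.16, 2.42], [-1.27, 4.41], [0.06, 2.06], [-2.6, 2.6]. Speed limits (rad/s): [2.22, 2.22, 2.79, 2.79, 3.14, 3.14, 3.14].

INTERFACE

Orientations are given as a unit quaternion [x, y, z, w].
In Python, from workcell import manip, cams, hand_in gives the robot as it stands.
- The arm moves only by the shell command python3 -m handwheel 'ROWS' [FORCE]. ROWS is text: rows parted by semicolons, each of 7 numbers parted by spaces: the shift along the tool's x, y, z in mm, then the turn, a rotation vector about the tool's x, y, z in rad, then the finger opening in mm, from 0 to 85.4. A call has 1 to 8 rows; each row shifts and turns the commanded pose from where the row before left it, along the tool's axes as they then stand; what a row does not reach is not made up. A row lasts 1/10 s, in which the tool goes at most 50 mm and 8.59 degrees, less where a joint would pass 70% of its speed; a pose out of reach is approached as far as the arm can. A call with a gripper value outside its range is refused whole. The fingers move at their own pace and stop on an object; FORCE is the grip in N (left out, the last holds). Time passes only in rows, so rows that do not move let the fingers close. It gives the time, the measured TCP pose, the force and the opening at its end, in the units of the state.
- manip.get_obs(): the state, without advancing time (a new reading comes with each control period).
- cams.camera(name): name is "scene" or "side" or "wrist"; returns a dict with "color" (384x512x3 uint8, blue, green, red), "depth" (384x512 float32, m along the optical axis (not along the pixel's ray), 0 where there is no reading), "camera_matrix" (3x3 intrinsics, pixels), "origin" and "attitude" of the camera in the world; the wrist camera has in their place "T_tool_cam" (4x4, takes a point from camera to tool coordinates, whose origin is the TCP and whose axes are the tool frame's). Camera axes: x right, y down, z forward; pixel columns grow to the right and rows downward; lengths in m; the calibration is good to about 2 mm. A picture is of the moment at which its call begins: read the wrist's pose just before it.
- hand_in(): hands the job in, once; it reports no verdict.
Trained networks look in the newest picture that a camera, given by its name, has taken for a name from the list of things; names that differ only in an ending like _2 or _b are one class to them, and where a whole thing is asked for, a point or a joint stands for the part that bears it (a point fixed in the world has none). Each returns a list of dicts, best first, with "conf" (0 to 1); they miss things now and then, are a little off and sometimes report something else, mostly with a low value. They report only what shows in the picture. A call takes as long as a camera call. They do not tell look-alikes from the thing itself.
- cams.recognise(camera, thing): "box" ([left, top, width, height] in pixels, round what is visible of it).
- cams.outline_of(camera, thing): "region" (384x512 bool, what is visible of it) and "box" ([left, top, width, height] in pixels, round what is visible of it).
The state is a dict: "clock": time; "joint_pos": joint angles; "joint_velocities": joint speeds; "tau": joint torques, N m; "position": TCP position; "ee_rot": TCP orientation; "ft_force": force on the tool from outside, world axes, zero at the start; "torque": the same for the moment, N m; "grip_width": opening from 0.0 (shut) to 1.0 (fully open).
Only numpy, scipy, OpenCV 4.12 (cv2) and the standard library are available. Lean on these libraries where they do the work, as an engineer would, in place of code of your own. Each camera call takes 0.05 s, during which the arm holds its last target.

## Working session

There is one attempt and no reset: what is moved stays moved. The work goes in short steps, Python scripts to look and compute and a shell command to move; the robot and the scene stay as the last step left them, time stands still between calls to the robot, and variables do not carry over. Pictures are saved under pics/ and viewed, and the job is handed in when it is done.

```bash
ls; mkdir -p pics; cat > h.py <<'E'
import numpy as np, cv2
from scipy.spatial.transform import Rotation as R
from workcell import manip, cams
def obs():
    o=manip.get_obs(); return o
def camT(c,o=None):
    if 'T_tool_cam' in c:
        T=np.eye(4);T[:3,:3]=R.from_quat(o['ee_rot']).as_matrix();T[:3,3]=o['position'];return T@np.array(c['T_tool_cam'])
    T=np.eye(4);a=np.array(c['attitude'])
    T[:3,:3]=a if a.shape==(3,3) else R.from_quat(a).as_matrix();T[:3,3]=c['origin'];return T
def cloud(c,T):
    d=c['depth'];K=np.array(c['camera_matrix']);v,u=np.indices(d.shape)
    P=np.stack([(u-K[0,2])/K[0,0]*d,(v-K[1,2])/K[1,1]*d,d],-1)
    return P@T[:3,:3].T+T[:3,3]
E
python3 - <<'E'
from h import *
o=obs();print({k:np.round(v,3).tolist() for k,v in o.items()}, manip.tcp_to_grasp)
for n in ['scene','side','wrist']:
    o=obs();c=cams.camera(n);cv2.imwrite(f'pics/{n}0.png',c['color']);T=camT(c,o);P=cloud(c,T)
    print(n,np.round(T[:3,3],3))
    for t in ['nut','fan','tray','washer','stud','capacitor0','tape_roll']:
        for r in cams.outline_of(n,t)[:3]:
            m=r['region']&(c['depth']>0);q=P[m]
            print(t,round(r['conf'],2),np.round(r['box']),m.sum(), np.round(np.median(q,0),3) if len(q) else '', np.round(np.percentile(q,[2,98],axis=0),3).tolist() if len(q) else '')
E
```

```text
pics
{'clock': 0.0, 'joint_pos': [-1.316, 0.333, -0.065, 1.461, 0.022, 1.35, -0.088], 'joint_velocities': [0.0, -0.0, -0.001, 0.0, 0.002, -0.0, -0.001], 'tau': [0.0, -62.546, 0.049, -39.158, 0.016, 0.01, -0.0], 'position': [0.171, 0.601, 0.231], 'ee_rot': [0.097, 0.7, -0.098, 0.7], 'ft_force': [-0.571, -0.217, 0.007], 'torque': [-0.022, 0.042, 0.056], 'grip_width': 0.998} 0.0187
scene [1.213 0.552 0.804]
nut 0.64 [229. 244.  19.  30.] 507 [0.687 0.129 0.047] [[0.656, 0.106, 0.008], [0.705, 0.147, 0.078]]
nut 0.55 [288. 201.  15.  27.] 248 [0.493 0.195 0.092] [[0.463, 0.173, 0.065], [0.503, 0.208, 0.122]]
fan 0.92 [254. 204.  79.  62.] 2177 [0.512 0.211 0.044] [[0.399, 0.088, 0.011], [0.598, 0.296, 0.063]]
tray 0.81 [167. 174.  60.  44.] 1630 [ 0.504 -0.191  0.01 ] [[0.392, -0.266, 0.003], [0.603, -0.106, 0.033]]
stud 0.48 [170. 176.  61.  44.] 1750 [ 0.501 -0.189  0.009] [[0.387, -0.265, 0.002], [0.602, -0.105, 0.033]]
stud 0.38 [371. 261.  15.  27.] 281 [0.524 0.457 0.045] [[0.498, 0.439, 0.007], [0.531, 0.472, 0.057]]
capacitor0 0.75 [371. 264.  12.  24.] 229 [0.525 0.456 0.046] [[
[... 765 characters left out ...]
59, 0.164, 0.065], [0.499, 0.19, 0.12]]
washer 0.6 [296. 264.   9.   7.] 28 [ 0.444 -0.234  0.008] [[0.436, -0.244, 0.005], [0.461, -0.221, 0.01]]
stud 0.74 [206. 128.   8.  14.] 131 [0.611 0.393 0.035] [[0.6, 0.384, 0.003], [0.628, 0.411, 0.054]]
capacitor0 0.56 [171. 133.  15.  15.] 152 [0.507 0.44  0.033] [[0.495, 0.432, 0.004], [0.526, 0.462, 0.054]]
capacitor0 0.53 [203. 127.  12.  15.] 150 [0.611 0.394 0.034] [[0.6, 0.384, -0.0], [0.632, 0.416, 0.054]]
tape_roll 0.68 [385. 261.  39.  33.] 842 [ 0.623 -0.426  0.022] [[0.585, -0.467, -0.001], [0.669, -0.384, 0.026]]
wrist [0.104 0.62  0.373]
fan 0.83 [ 45. 361.  50.  23.] 543 [0.416 0.242 0.017] [[0.166, 0.214, 0.0], [0.442, 0.538, 0.3]]
```

```bash
python3 - <<'E'
import cv2,numpy as np
a=cv2.imread('pics/scene0.png');b=cv2.imread('pics/side0.png')
x=cv2.resize(a[150:310,90:400],None,fx=2.5,fy=2.5,interpolation=cv2.INTER_CUBIC);cv2.imwrite('pics/sc_z.png',x)
x=cv2.resize(b[110:300,160:430],None,fx=2.8,fy=2.8,interpolation=cv2.INTER_CUBIC);cv2.imwrite('pics/si_z.png',x)
E
```

```text
(no output)
```

View pics/sc_z.png

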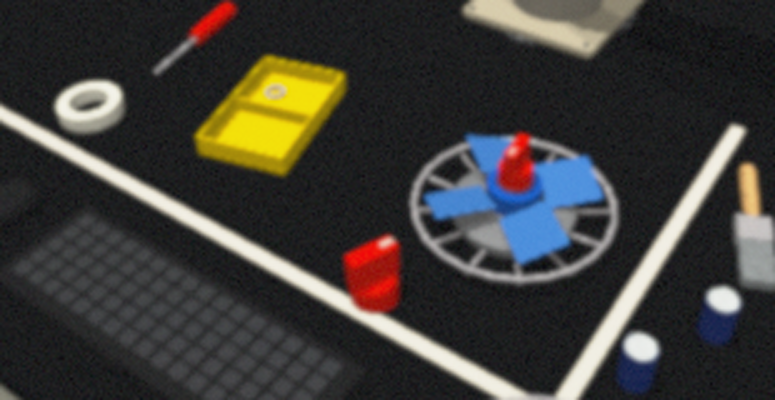

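View pics/si_z.png

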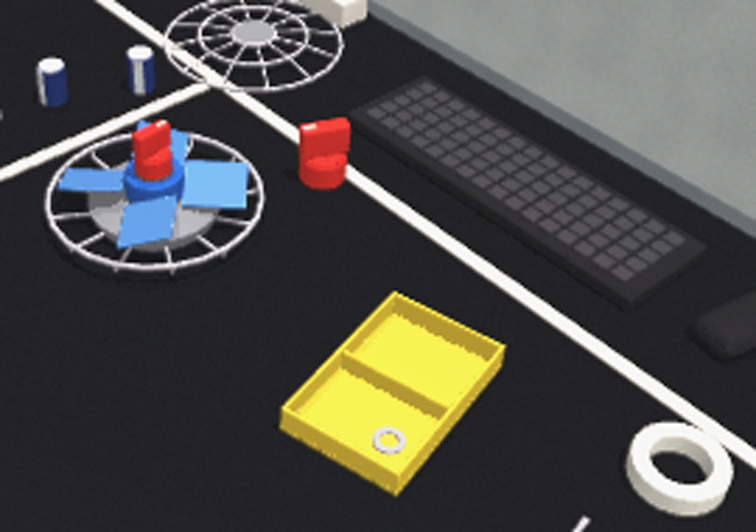

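The nut to undo stands on the fan at about (0.485, 0.187), in scene zoom (515,165) and side zoom (152,155). The free-standing red nut at (0.68, 0.12) is the larger look-alike. The tray's empty compartment is the one away from the washer. Next I measure the geometry.

```bash
python3 - <<'E'
from h import *
for n in ['scene','side']:
    o=obs();c=cams.camera(n);P=cloud(c,camT(c,o));im=c['color'].astype(int)
    red=(im[...,2]>120)&(im[...,1]<90)&(im[...,0]<90)&(c['depth']>0)
    near=np.hypot(P[...,0]-.485,P[...,1]-.187)<.05
    q=P[red&near&(P[...,2]>.06)]
    print(n,len(q),q.min(0).round(3),q.max(0).round(3))
    t=q[q[:,2]>np.percentile(q[:,2],97)-.012]
    w=q[q[:,2]>.095]
    for s in (t,w):
        m=s[:,:2].mean(0);u,S,V=np.linalg.svd(s[:,:2]-m,full_matrices=False);print(len(s),m.round(3),np.degrees(np.arctan2(V[0,1],V[0,0])).round(1),S.round(3),np.ptp((s[:,:2]-m)@V[0]))
    # hub
    hub=(im[...,0]>130)&(im[...,2]<90)&(c['depth']>0)&(np.abs(P[...,2]-.06)<.004)&near
    print('hub',hub.sum(),P[hub].mean(0).round(3))
    # tray
    ye=(im[...,2]>130)&(im[...,1]>120)&(im[...,0]<90)&(c['depth']>0)
    q=P[ye];q=q[(q[:,1]<-.05)&(q[:,1]>-.35)&(q[:,0]>.35)&(q[:,0]<.65)]
    r=cv2.minAreaRect((q[:,:2]*1000).astype(np.float32));print('tray',r)
    for r in cams.outline_of(n,'washer'):
        m=r['region']&(c['depth']>0);print('washer',r['conf'],np.median(P[m],0).round(3))
o=obs();print(R.from_quat(o['ee_rot']).as_matrix().round(2))
print(np.array(cams.camera('wrist')['T_tool_cam']).round(3))
E
```

```text
scene 206 [0.461 0.175 0.066] [0.505 0.209 0.124]
55 [0.482 0.192] 5.9 [0.105 0.03 ] 0.04466122803882683
95 [0.486 0.192] 0.0 [0.139 0.043] 0.04490182214831724
hub 136 [0.495 0.195 0.061]
tray ((479.31719970703125, -204.07223510742188), (246.39779663085938, 158.81875610351562), 13.720784187316895)
side 233 [0.457 0.161 0.061] [0.502 0.194 0.121]
65 [0.478 0.181] 175.2 [0.102 0.037] 0.04226683295970639
103 [0.478 0.18 ] 176.7 [0.132 0.041] 0.04488479751164509
hub 99 [0.473 0.174 0.059]
tray ((508.1309509277344, -180.17807006835938), (233.4288330078125, 147.81472778320312), 14.112882614135742)
washer 0.49 [ 0.451 -0.23   0.007]
[[-0.    0.27  0.96]
 [ 0.    0.96 -0.27]
 [-1.    0.   -0.  ]]
[[ 0.001 -0.276  0.961 -0.142]
 [ 1.     0.    -0.001 -0.   ]
 [-0.     0.961  0.276 -0.07 ]
 [ 0.     0.     0.     1.   ]]
```

```bash
python3 -m handwheel '0 0 0 -0.14 0 0 85; 0 0 0 -0.136 0 0 85; 0 -35 26 0 0 0 85; 0 -35 26 0 0 0 85; 0 -35 26 0 0 0 85; 0 -35 26 0 0 0 85; 0 -35 26 0 0 0 85; 0 -35 26 0 0 0 85' 30
```

```text
clock: 2.25
position: [0.3279, 0.3892, 0.2315]
ee_rot: [0.001, 0.707, -0.0, 0.707]
ft_force: [0.1, 0.9, -0.4]
grip_width: 0.994
```

```bash
python3 -m handwheel '0 -35 26 0 0 0 85; 0 -35 26 0 0 0 85; 0 -35 26 0 0 0 85; 0 -35 20 0 0 0 85;0 -35 0 0 0 0 85; 0 0 0 0 0 0 85;0 0 0 0 0 0 85'; python3 -c "
from h import *
o=obs();print(o['position'],R.from_quat(o['ee_rot']).as_matrix().round(3),o['joint_pos'],o['clock'],o['ft_force'],o['torque'])"
```

```text
clock: 2.95
position: [0.4248, 0.2153, 0.2316]
ee_rot: [0.001, 0.707, -0.001, 0.707]
ft_force: [-0.2, 1.6, 0.0]
grip_width: 0.995
[0.42477538 0.2153339  0.23160117] [[ 0.     0.003  1.   ]
 [ 0.001  1.    -0.003]
 [-1.     0.001  0.   ]] [-7.85341443e-01 -6.50549010e-03  2.20736771e-01  1.84996870e+00
  8.90972400e-04  1.29723881e+00  1.00276773e+00] 2.95 [-0.24859533  1.57037964  0.0086102 ] [0.03122722 0.03693341 0.00754903]
```

```bash
cat > look.py <<'E'
from h import *
import sys
o=obs();c=cams.camera('wrist');cv2.imwrite(f'pics/{sys.argv[1]}.png',c['color']);T=camT(c,o);P=cloud(c,T);im=c['color'].astype(int)
red=(im[...,2]>100)&(im[...,1]<90)&(im[...,0]<90)&(c['depth']>0)&(np.hypot(P[...,0]-.48,P[...,1]-.187)<.06)&(P[...,2]>.06)
q=P[red];print(len(q),q.min(0).round(3),q.max(0).round(3))
zt=np.percentile(q[:,2],90);print('ztop',zt)
m=(P[...,2]>zt-.006)&(P[...,2]<zt+.01)&(np.hypot(P[...,0]-.48,P[...,1]-.187)<.05)
t=P[m];print(len(t),t.mean(0),'rect',cv2.minAreaRect((t[:,:2]*1000).astype(np.float32)))
hub=(im[...,0]>100)&(im[...,2]<90)&(np.abs(P[...,2]-.06)<.006)&(np.hypot(P[...,0]-.48,P[...,1]-.187)<.06)
h=P[hub];print('hub',len(h), cv2.minEnclosingCircle((h[:,:2]*1000).astype(np.float32)) if len(h) else '',np.median(h,0))
E
python3 look.py w1
```

```text
Traceback (most recent call last):
  File "look.py", line 5, in <module>
    q=P[red];print(len(q),q.min(0).round(3),q.max(0).round(3))
                          ~~~~~^^^
ValueError: zero-size array to reduction operation minimum which has no identity
```

View pics/w1.png

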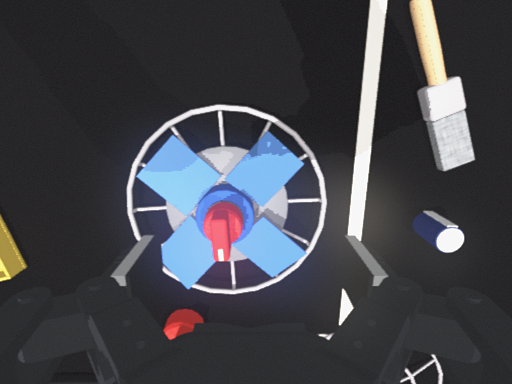

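The picture shows the nut at (222,235) on the hub, with its white dash at (221,255), which is the world +x end. The wing runs nearly along image y.

```bash
python3 - <<'E'
from h import *
o=obs();c=cams.camera('wrist');T=camT(c,o);P=cloud(c,T)
print(T.round(3),c['camera_matrix'])
for u,v in [(222,220),(221,240),(222,195),(240,180),(280,260)]: print(u,v,c['color'][v,u],c['depth'][v,u],P[v,u].round(3))
E
```

```text
[[ 0.001  0.961  0.276  0.355]
 [ 1.    -0.001 -0.001  0.216]
 [-0.     0.276 -0.961  0.373]
 [ 0.     0.     0.     1.   ]] [[295.88148589   0.         248.98558634]
 [  0.         295.88148589 187.39869932]
 [  0.           0.           1.        ]]
222 220 [112  88 243] 0.27606305 [0.46  0.191 0.116]
221 240 [125 110 247] 0.27973554 [0.48  0.189 0.118]
222 195 [246 161 106] 0.32785133 [0.453 0.186 0.061]
240 180 [245 191 131] 0.33474216 [0.439 0.206 0.049]
280 260 [245 194 133] 0.36735868 [0.543 0.254 0.045]
```

```bash
sed -i 's/^red=.*/red=(im[...,2]>1.6*im[...,1])\&(im[...,2]>1.6*im[...,0])\&(c["depth"]>0)\&(np.hypot(P[...,0]-.48,P[...,1]-.187)<.06)\&(P[...,2]>.06)/; s/^hub=.*/hub=(im[...,0]>1.5*im[...,2])\&(np.abs(P[...,2]-.06)<.004)\&(np.hypot(P[...,0]-.48,P[...,1]-.187)<.06)/' look.py
python3 look.py w2
cat >> look.py <<'E'
s=q[(q[:,2]<zt-.031)];
if len(s): print('skirt',len(s),cv2.minEnclosingCircle((s[:,:2]*1000).astype(np.float32)))
w=q[q[:,2]>zt-.02];d=w[:,:2]-w[:,:2].mean(0);V=np.linalg.svd(d,full_matrices=False)[2];print('wing',w.mean(0),np.degrees(np.arctan2(V[0,1],V[0,0])))
E
python3 look.py w3
```

```text
1287 [0.459 0.167 0.065] [0.503 0.207 0.12 ]
ztop 0.11829302602066598
722 [0.4795387  0.18656569 0.11743258] rect ((480.87164306640625, 186.23341369628906), (43.64853286743164, 16.079952239990234), 3.117541551589966)
hub 1103 ((481.07916259765625, 186.30142211914062), 33.597354888916016) [0.46644277 0.19069903 0.0593297 ]
1301 [0.459 0.167 0.065] [0.503 0.207 0.12 ]
ztop 0.11825494558928779
718 [0.47946655 0.18661765 0.11745577] rect ((480.681884765625, 186.18031311035156), (43.48594665527344, 16.342723846435547), 3.8056142330169678)
hub 1101 ((480.9692687988281, 186.18495178222656), 33.72874069213867) [0.46634077 0.19081521 0.05925431]
skirt 230 ((479.443359375, 187.11163330078125), 20.472429275512695)
wing [0.47611956 0.18725845 0.1158553 ] 4.883808502610538
```

```bash
cat >> look.py <<'E'
xs=[];ys=[]
for x in np.arange(.462,.500,.003):
    k=t[np.abs(t[:,0]-x)<.0015]
    if len(k)>8: xs.append(x);ys.append((k[:,1].min()+k[:,1].max())/2)
p=np.polyfit(xs,ys,1);print('mid',np.degrees(np.arctan(p[0])),np.polyval(p,.481)); print(np.round(ys,4))
E
python3 look.py w4
```

```text
1323 [0.459 0.167 0.065] [0.503 0.207 0.12 ]
ztop 0.11818211600981124
730 [0.47942544 0.18660475 0.11740807] rect ((481.004150390625, 186.26747131347656), (43.829681396484375, 16.053136825561523), 3.0434012413024902)
hub 1117 ((480.87432861328125, 186.47613525390625), 33.639373779296875) [0.4663429  0.19081352 0.0593451 ]
skirt 247 ((479.1435546875, 187.0889129638672), 20.256093978881836)
wing [0.47612813 0.18723643 0.11579516] 4.840593120764157
mid 3.0568976146241083 0.18635436713709871
[0.1855 0.1854 0.1857 0.1857 0.1862 0.1861 0.1859 0.1869 0.1868 0.1866
 0.1866 0.1874 0.1873]
```

Nut axis is at (0.481, 0.1863), the wing is at +3.1° and its top is at z = 0.118. These agree with the hub circle and the given heights. The skirt top is at 0.088, so I'll put the TCP at z = 0.092.

```bash
python3 -m handwheel '0 -15 28 0 0 0 60; 0 -14 28.2 0 0 0 60; 20 0 0 -0.056 0 0 60; 30 0 0 0 0 0 60; 20 0 0 0 0 0 60; 0 0 0 0 0 0 60;0 0 0 0 0 0 60'; python3 - <<'E'
from h import *
o=obs();print(o['position'],o['clock']);Rm=R.from_quat(o['ee_rot']).as_matrix();print(Rm.round(4))
d=np.array([.481,.1863,.092])-o['position'];print('tool shift mm',(Rm.T@d*1000).round(1),'yaw of y',np.degrees(np.arctan2(Rm[1,1],Rm[0,1])),o['ft_force'],o['torque'])
c=cams.camera('wrist');cv2.imwrite('pics/w5.png',c['color'])
E
```

```text
clock: 3.9
position: [0.4809, 0.187, 0.1618]
ee_rot: [-0.019, 0.707, 0.019, 0.707]
ft_force: [-0.1, -0.1, 0.5]
grip_width: 0.703
[0.48088889 0.18701122 0.16176287] 3.9
[[-1.000e-04 -5.490e-02  9.985e-01]
 [-1.000e-04  9.985e-01  5.490e-02]
 [-1.000e+00 -1.000e-04 -1.000e-04]]
tool shift mm [69.8 -0.7  0.1] yaw of y 93.14731905794467 [-0.11842777 -0.1282637   0.54838985] [ 0.03752618  0.01610008 -0.02060628]
```

View pics/w5.png

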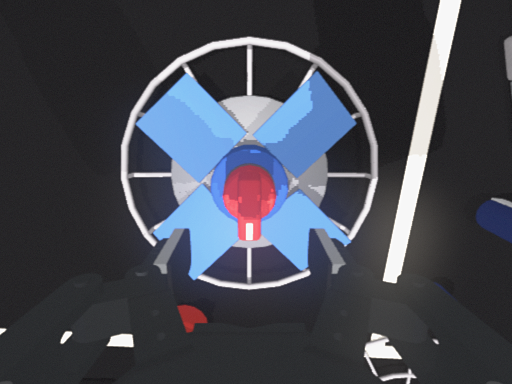

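The nut is central at (249,205) and the wing is vertical in the image. I'll check the centre once more from here, then descend.

```bash
python3 look.py w6; python3 -m handwheel '25 -0.7 0 0 0 0 60; 25 0 0 0 0 0 60; 12 0 0 0 0 0 50; 7.8 0 0 0 0 0 40; 0 0 0 0 0 0 30;0 0 0 0 0 0 30'; python3 -c "
from h import *
o=obs();print(o['position'],o['ft_force'],o['torque'])"
```

```text
2552 [0.459 0.167 0.062] [0.502 0.207 0.245]
ztop 0.11830347599053345
1431 [0.47945058 0.18627149 0.11749828] rect ((480.70989990234375, 186.48069763183594), (43.04121780395508, 15.774301528930664), 2.5487060546875)
hub 2003 ((481.187255859375, 186.32778930664062), 33.73604965209961) [0.46745847 0.18343153 0.05931389]
skirt 467 ((479.51123046875, 186.95362854003906), 20.466150283813477)
wing [0.47606662 0.18600849 0.11811257] 3.9906977787179545
mid 2.4085756799381084 0.18634930479634393
[0.1854 0.1856 0.1858 0.186  0.1861 0.1863 0.1865 0.1866 0.1864 0.1866
 0.1868 0.1869 0.1871]
clock: 4.6
position: [0.4815, 0.1861, 0.0925]
ee_rot: [-0.019, 0.706, 0.019, 0.707]
ft_force: [-0.3, -0.6, -0.1]
grip_width: 0.354
[0.48148619 0.18611483 0.09248231] [-0.30174157 -0.59674178 -0.13548224] [-0.02623791  0.00284679 -0.01534161]
```

```bash
python3 -m handwheel '0 0 0 0 0 0 20; 0 0 0 0 0 0 10;0 0 0 0 0 0 8;0 0 0 0 0 0 8;0 0 0 0 0 0 8' 40; cat > st.py <<'E'
from h import *
o=obs();Rm=R.from_quat(o['ee_rot']).as_matrix();f=np.array(o['ft_force']);t=np.array(o['torque'])
print('p',np.array(o['position']).round(4),'yaw',round(np.degrees(np.arctan2(Rm[1,1],Rm[0,1])),1),'F',f.round(1),'T',t.round(3),'tool F',(Rm.T@f).round(1),'Tx',(Rm.T@t).round(3),'j7',round(o['joint_pos'][6],2),'t',o['clock'],'w',round(o['grip_width'],3))
E
python3 st.py
```

```text
clock: 5.1
position: [0.4815, 0.1863, 0.0925]
ee_rot: [-0.019, 0.706, 0.02, 0.707]
ft_force: [-0.4, 0.7, 6.8]
grip_width: 0.177
p [0.4815 0.1863 0.0925] yaw 93.1 F [-0.4  0.7  6.8] T [-0.041  0.257 -0.02 ] tool F [-6.8  0.7 -0.3] Tx [ 0.02   0.259 -0.027] j7 1.23 t 5.1 w 0.177
```

```bash
python3 -m handwheel '-0.2 0 0 0.05 0 0 8; -0.3 0 0 0.1 0 0 8; -0.3 0 0 0.1 0 0 8;0 0 0 0 0 0 8'; python3 st.py
```

```text
clock: 5.5
position: [0.4815, 0.1858, 0.0931]
ee_rot: [0.071, 0.703, -0.07, 0.704]
ft_force: [0.1, -1.5, 5.3]
grip_width: 0.18
p [0.4815 0.1858 0.0931] yaw 78.6 F [ 0.1 -1.5  5.3] T [-0.298  0.071 -0.087] tool F [-5.3 -1.5  0.4] Tx [ 0.086  0.011 -0.306] j7 0.98 t 5.5 w 0.18
```

```bash
python3 -m handwheel '-0.3 0 0 0.1 0 0 8; -0.3 0 0 0.1 0 0 8; -0.3 0 0 0.1 0 0 8;0 0 0 0 0 0 8'; python3 st.py
```

```text
clock: 5.9
position: [0.4814, 0.1858, 0.0939]
ee_rot: [0.175, 0.685, -0.174, 0.686]
ft_force: [-0.3, -1.5, 5.8]
grip_width: 0.181
p [0.4814 0.1858 0.0939] yaw 61.5 F [-0.3 -1.5  5.8] T [-0.36   0.084 -0.087] tool F [-5.8 -1.5  0.5] Tx [ 0.086 -0.098 -0.357] j7 0.69 t 5.9 w 0.181
```

```bash
python3 -c "
from h import *
a=cams.camera('wrist')['color'];cv2.imwrite('pics/w7.png',a)
b=cams.camera('side')['color'];cv2.imwrite('pics/s7.png',cv2.resize(b[130:220,160:280],None,fx=5,fy=5,interpolation=cv2.INTER_CUBIC))"; python3 st.py
```

```text
p [0.4814 0.1859 0.0939] yaw 61.7 F [-1.6 -1.2  6.2] T [-0.344  0.092 -0.088] tool F [-6.2 -1.8 -0.8] Tx [ 0.088 -0.083 -0.347] j7 0.69 t 6.0 w 0.18
```

View pics/w7.png

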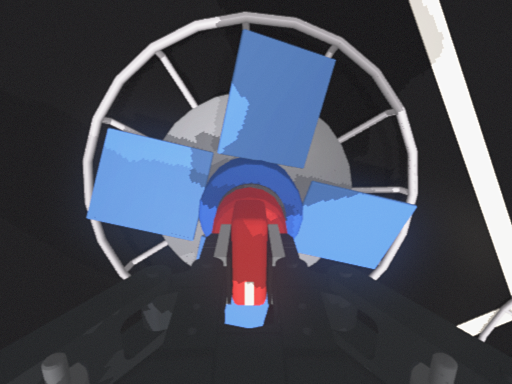

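The wing at (250,250) turns with the gripper, about 0.55 rad so far, with light forces.

```bash
python3 -m handwheel '-0.3 0 0 0.1 0 0 8; -0.3 0 0 0.1 0 0 8; -0.3 0 0 0.1 0 0 8;0 0 0 0 0 0 8'; python3 st.py;  python3 -m handwheel '-0.3 0 0 0.1 0 0 8; -0.3 0 0 0.1 0 0 8;0 0 0 0 0 0 8'; python3 st.py
```

```text
clock: 6.4
position: [0.4812, 0.1859, 0.0945]
ee_rot: [0.274, 0.652, -0.274, 0.652]
ft_force: [-0.0, -1.3, 3.4]
grip_width: 0.179
p [0.4812 0.1859 0.0945] yaw 44.4 F [-0.  -1.3  3.4] T [-0.111 -0.01  -0.06 ] tool F [-3.4 -0.9  0.9] Tx [ 0.059 -0.086 -0.071] j7 0.4 t 6.4 w 0.179
clock: 6.7
position: [0.4807, 0.1858, 0.0945]
ee_rot: [0.337, 0.622, -0.337, 0.622]
ft_force: [-0.2, 0.1, -1.2]
grip_width: 0.18
p [0.4807 0.1858 0.0945] yaw 33.1 F [-0.2  0.1 -1.2] T [-0.01   0.041  0.061] tool F [ 1.2 -0.1 -0.1] Tx [-0.061  0.014 -0.04 ] j7 0.21 t 6.7 w 0.18
```

```bash
python3 -m handwheel '-0.4 0 0 0.08 0 0 8; 0 0 0 0 0 0 8'; python3 st.py;  python3 -m handwheel '-0.4 0 0 0.08 0 0 8; 0 0 0 0 0 0 8'; python3 st.py
```

```text
clock: 6.9
position: [0.4808, 0.1858, 0.095]
ee_rot: [0.361, 0.608, -0.361, 0.608]
ft_force: [-0.2, 0.7, -0.6]
grip_width: 0.175
p [0.4808 0.1858 0.095 ] yaw 28.6 F [-0.2  0.7 -0.6] T [-0.016  0.015  0.003] tool F [ 0.6  0.2 -0.7] Tx [-0.003 -0.007 -0.021] j7 0.13 t 6.9 w 0.175
clock: 7.1
position: [0.4808, 0.1858, 0.0954]
ee_rot: [0.385, 0.593, -0.385, 0.593]
ft_force: [-0.8, 0.3, -0.1]
grip_width: 0.179
p [0.4808 0.1858 0.0954] yaw 24.0 F [-0.8  0.3 -0.1] T [ 0.04  -0.008  0.013] tool F [ 0.1 -0.6 -0.6] Tx [-0.013  0.034  0.024] j7 0.05 t 7.1 w 0.179
```

```bash
for i in 1; do python3 -m handwheel '-0.3 0 0 0.08 0 0 8; 0 0 0 0 0 0 8'; done; python3 st.py;  python3 -m handwheel '-0.3 0 0 0.08 0 0 8; 0 0 0 0 0 0 8'; python3 st.py
```

```text
clock: 7.3
position: [0.4808, 0.1858, 0.0958]
ee_rot: [0.409, 0.577, -0.409, 0.577]
ft_force: [0.1, -0.0, -0.9]
grip_width: 0.172
p [0.4808 0.1858 0.0958] yaw 19.4 F [ 0.1 -0.  -0.9] T [-0.002 -0.049  0.029] tool F [0.9 0.1 0.1] Tx [-0.029 -0.018  0.045] j7 -0.02 t 7.3 w 0.172
clock: 7.5
position: [0.4809, 0.1858, 0.0961]
ee_rot: [0.431, 0.56, -0.431, 0.56]
ft_force: [0.4, 0.5, -0.3]
grip_width: 0.18
p [0.4809 0.1858 0.0961] yaw 14.8 F [ 0.4  0.5 -0.3] T [ 0.004 -0.042  0.028] tool F [ 0.3  0.6 -0.4] Tx [-0.028 -0.007  0.041] j7 -0.1 t 7.5 w 0.18
```

```bash
python3 -m handwheel '-0.3 0 0 0.08 0 0 8; 0 0 0 0 0 0 8'|head -0; python3 st.py
```

```text
p [0.4809 0.1858 0.0964] yaw 10.2 F [ 0.4  0.4 -0.2] T [-0.003  0.051 -0.01 ] tool F [ 0.2  0.4 -0.3] Tx [ 0.01   0.006 -0.051] j7 -0.18 t 7.7 w 0.18Exception ignored on flushing sys.stdout:
BrokenPipeError: [Errno 32] Broken pipe
```

```bash
python3 -m handwheel '-0.2 0 0 0.06 0 0 8; 0 0 0 0 0 0 8' 30 >/dev/null; python3 st.py;  python3 -m handwheel '-0.2 0 0 0.06 0 0 8; 0 0 0 0 0 0 8'>/dev/null; python3 st.py
```

```text
p [0.4809 0.1858 0.0966] yaw 6.8 F [ 0.2  0.2 -0.2] T [ 0.054 -0.029  0.04 ] tool F [ 0.2  0.3 -0.2] Tx [-0.04   0.05   0.036] j7 -0.24 t 7.9 w 0.178
p [0.4809 0.1858 0.0968] yaw 3.4 F [-0.2  0.5 -0.8] T [-0.029 -0.022 -0.026] tool F [ 0.8 -0.2 -0.5] Tx [ 0.026 -0.031  0.02 ] j7 -0.3 t 8.1 w 0.176
```

```bash
python3 -m handwheel '-0.2 0 0 0.06 0 0 8; 0 0 0 0 0 0 8'>/dev/null; python3 st.py
```

```text
p [0.4809 0.1858 0.097 ] yaw -0.1 F [ 0.5  1.3 -0.9] T [-0.016 -0.019 -0.019] tool F [ 0.9  0.5 -1.3] Tx [ 0.019 -0.016  0.019] j7 -0.35 t 8.3 w 0.179
```

```bash
python3 -m handwheel '-0.2 0 0 0.06 0 0 8; 0 0 0 0 0 0 8'>/dev/null; python3 st.py
```

```text
p [0.4809 0.1858 0.0972] yaw -3.6 F [-0.1  0.5 -0.5] T [-0.011 -0.012  0.017] tool F [ 0.5 -0.2 -0.4] Tx [-0.017 -0.01   0.012] j7 -0.41 t 8.5 w 0.183
```

```bash
python3 -m handwheel '-0.2 0 0 0.06 0 0 8; 0 0 0 0 0 0 8'>/dev/null; python3 st.py
```

```text
p [0.4809 0.1858 0.0974] yaw -7.0 F [0.2 0.3 0.1] T [ 0.038 -0.046  0.104] tool F [-0.1  0.1 -0.3] Tx [-0.104  0.043  0.041] j7 -0.47 t 8.7 w 0.182
```

```bash
python3 -m handwheel '-0.2 0 0 0.06 0 0 8; 0 0 0 0 0 0 8'>/dev/null; python3 st.py
```

```text
p [0.4809 0.1858 0.0976] yaw -10.4 F [-0.8  0.6 -0.4] T [-0.051  0.031  0.012] tool F [ 0.4 -0.9 -0.4] Tx [-0.012 -0.056 -0.021] j7 -0.53 t 8.9 w 0.184
```

```bash
python3 -m handwheel '-0.2 0 0 0.06 0 0 8; 0 0 0 0 0 0 8'>/dev/null; python3 st.py
```

```text
p [0.4808 0.1859 0.0978] yaw -13.9 F [ 0.1  0.4 -1.3] T [ 0.106  0.045 -0.035] tool F [ 1.3  0.  -0.4] Tx [ 0.035  0.092 -0.069] j7 -0.59 t 9.1 w 0.18
```

```bash
python3 -m handwheel '-0.2 0 0 0.06 0 0 8; 0 0 0 0 0 0 8'>/dev/null; python3 st.py
```

```text
p [0.4806 0.186  0.0979] yaw -17.3 F [-1.1  0.5 -1.1] T [0.272 0.29  0.057] tool F [ 1.1 -1.2 -0.2] Tx [-0.057  0.174 -0.358] j7 -0.65 t 9.3 w 0.18
```

```bash
python3 -m handwheel '-0.2 0 0 0.06 0 0 8; 0 0 0 0 0 0 8'>/dev/null; python3 st.py
```

```text
p [0.4805 0.1861 0.098 ] yaw -20.7 F [-1.   2.  -3.2] T [0.408 0.247 0.203] tool F [ 3.2 -1.6 -1.6] Tx [-0.204  0.294 -0.376] j7 -0.7 t 9.5 w 0.179
```

```bash
python3 -m handwheel '-0.2 0 0 0.06 0 0 8; 0 0 0 0 0 0 8'>/dev/null; python3 st.py
```

```text
p [0.4804 0.1861 0.098 ] yaw -24.1 F [ 0.3  2.3 -5. ] T [0.56  0.253 0.422] tool F [ 5.  -0.6 -2.3] Tx [-0.422  0.408 -0.46 ] j7 -0.76 t 9.7 w 0.178
```

Torque is building (0.06, 0.20, 0.42 N m). I'll relieve it a little, axially and in rotation, before deciding whether this is the stop.

```bash
python3 -m handwheel '0 0 0 -0.06 0 0 8; 0 0 0 0 0 0 8'>/dev/null; python3 st.py; python3 -m handwheel '0.5 0 0 0 0 0 8; 0 0 0 0 0 0 8'>/dev/null; python3 st.py
```

```text
p [0.4805 0.186  0.0982] yaw -20.6 F [-1.6  1.9 -3.1] T [0.583 0.361 0.212] tool F [ 3.1 -2.1 -1.2] Tx [-0.212  0.419 -0.543] j7 -0.7 t 9.9 w 0.181
p [0.4807 0.186  0.098 ] yaw -20.9 F [-3.3  2.4  0.5] T [0.589 0.894 0.184] tool F [-0.5 -4.  -1. ] Tx [-0.184  0.231 -1.045] j7 -0.71 t 10.1 w 0.179
```

```bash
python3 - <<'E'
from h import *
o=obs();Rm=R.from_quat(o['ee_rot']).as_matrix();print(Rm.round(4))
o=obs();c=cams.camera('wrist');cv2.imwrite('pics/w8.png',c['color'])
T=camT(c,o);P=cloud(c,T)
hub=(np.abs(P[...,2]-.06)<.004)
for n in ['side','scene']:
    c=cams.camera(n);P=cloud(c,camT(c));im=c['color'].astype(int)
    b=c['color'];y,x=((130,150) if n=='side' else (170,230))
    cv2.imwrite(f'pics/{n}8.png',cv2.resize(b[y:y+100,x:x+130],None,fx=5,fy=5,interpolation=cv2.INTER_CUBIC))
E
python3 st.py
```

```text
[[-5.000e-04  9.342e-01 -3.567e-01]
 [ 3.000e-04 -3.567e-01 -9.342e-01]
 [-1.000e+00 -6.000e-04 -1.000e-04]]
p [0.4807 0.186  0.098 ] yaw -20.9 F [-5.1  3.   1.2] T [0.592 1.079 0.228] tool F [-1.2 -5.9 -1. ] Tx [-0.227  0.168 -1.219] j7 -0.71 t 10.25 w 0.179
```

View pics/w8.png

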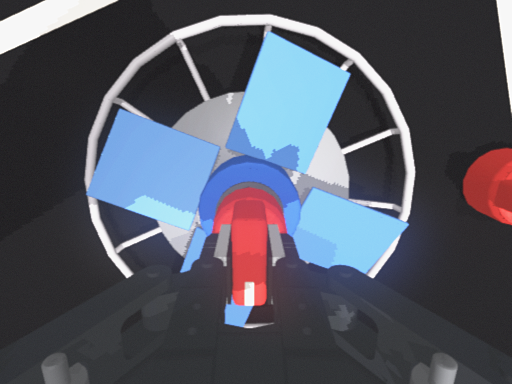

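View pics/side8.png

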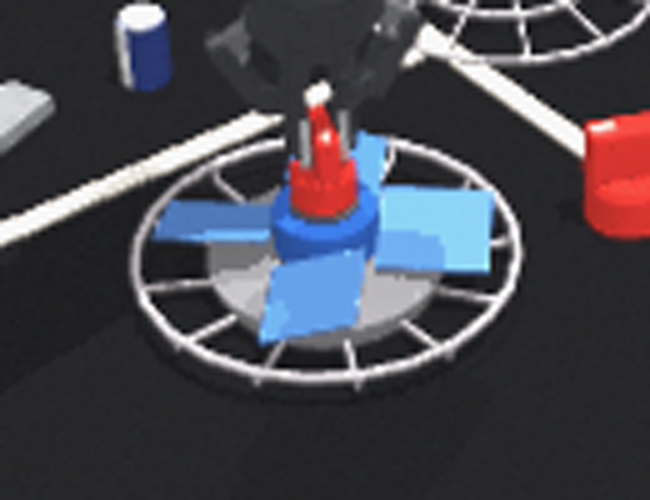

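```bash
python3 -m handwheel '0 -0.5 0 -0.03 0 0 8; 0 0 0 0 0 0 8'>/dev/null; python3 st.py
```

```text
p [0.4806 0.1859 0.098 ] yaw -19.1 F [-2.9  2.2 -0.4] T [0.468 0.561 0.125] tool F [ 0.4 -3.5 -1.1] Tx [-0.124  0.259 -0.684] j7 -0.68 t 10.45 w 0.177
```

The moments are just the small lateral force acting on a 0.22 m lever, so nothing is jammed. I'll relieve the rest and repeat the stop test.

```bash
python3 -m handwheel '0 -0.6 -0.2 0 0 0 8; 0 0 0 0 0 0 8;0 0 0 0 0 0 8'>/dev/null; python3 st.py;  python3 -m handwheel '0 0 0 -0.05 0 0 8; 0 0 0 0 0 0 8'>/dev/null; python3 st.py; python3 -m handwheel '0 0 0 0.05 0 0 8; 0 0 0 0 0 0 8'>/dev/null; python3 st.py; python3 -m handwheel '0 0 0 0.03 0 0 8; 0 0 0 0 0 0 8'>/dev/null; python3 st.py
```

```text
p [0.4804 0.1861 0.098 ] yaw -19.2 F [ 0.1  0.7 -0.7] T [ 0.065 -0.104  0.133] tool F [ 0.7 -0.1 -0.7] Tx [-0.133  0.095  0.077] j7 -0.68 t 10.75 w 0.184
p [0.4803 0.1861 0.098 ] yaw -16.3 F [ 1.   0.  -0.6] T [-0.014 -0.127 -0.004] tool F [ 0.6  0.9 -0.3] Tx [0.004 0.023 0.126] j7 -0.63 t 10.95 w 0.177
p [0.4804 0.1862 0.0981] yaw -19.3 F [ 0.8  0.2 -0. ] T [-0.052 -0.403  0.138] tool F [ 0.   0.7 -0.4] Tx [-0.138  0.084  0.397] j7 -0.68 t 11.15 w 0.179
p [0.4803 0.1863 0.098 ] yaw -21.0 F [ 2.2 -0.5 -1.5] T [-0.103 -0.591  0.261] tool F [ 1.5  2.3 -0.3] Tx [-0.261  0.116  0.588] j7 -0.71 t 11.35 w 0.179
```

The stop is repeatable and elastic: torque rises from yaw ≈ -17.5°, after 1.93 rad of turning, which is within the expected range. I'll ease off to about -18° and lift gently, watching Fz.

```bash
python3 -m handwheel '0 0.3 0 -0.05 0 0 8; 0 0 0 0 0 0 8'>/dev/null; python3 st.py;  python3 -m handwheel '-0.7 0 0 0 0 0 8; 0 0 0 0 0 0 8'>/dev/null; python3 st.py; python3 -m handwheel '-0.7 0 0 0 0 0 8; 0 0 0 0 0 0 8'>/dev/null; python3 st.py
```

```text
p [0.4803 0.1862 0.098 ] yaw -18.0 F [ 1.4 -0.1 -0.3] T [-0.117 -0.287  0.048] tool F [ 0.3  1.3 -0.3] Tx [-0.048 -0.023  0.309] j7 -0.66 t 11.55 w 0.181
p [0.4802 0.1861 0.0985] yaw -18.1 F [ 2.  -1.5 -1.5] T [-0.188 -0.431  0.063] tool F [1.5 2.3 0.8] Tx [-0.063 -0.045  0.468] j7 -0.66 t 11.75 w 0.177
p [0.4801 0.1861 0.0992] yaw -18.1 F [ 1.4 -1.3 -2.9] T [-0.259 -0.4    0.032] tool F [2.9 1.7 0.8] Tx [-0.032 -0.122  0.46 ] j7 -0.66 t 11.95 w 0.177
```

```bash
python3 -m handwheel '-0.7 0.4 0.2 0 0 0 8; 0 0 0 0 0 0 8'>/dev/null; python3 st.py; python3 -m handwheel '-0.7 0 0 0 0 0 8; 0 0 0 0 0 0 8'>/dev/null; python3 st.py
```

```text
p [0.4803 0.186  0.1   ] yaw -18.0 F [ 1.3  0.  -2.2] T [-0.147 -0.167 -0.003] tool F [ 2.2  1.2 -0.4] Tx [ 0.003 -0.088  0.204] j7 -0.66 t 12.15 w 0.179
p [0.4803 0.186  0.1007] yaw -18.0 F [-0.4 -0.8 -1.5] T [-0.154 -0.078  0.031] tool F [ 1.5 -0.1  0.9] Tx [-0.031 -0.122  0.122] j7 -0.66 t 12.35 w 0.177
```

It lifts freely: 2.7 mm up with about 2 N, which is more than the axial play.

```bash
python3 -m handwheel '-1.5 0 0 0 0 0 8; -1.5 0 0 0 0 0 8; 0 0 0 0 0 0 8'>/dev/null; python3 st.py; python3 -m handwheel '-2 0 0 0 0 0 8; -2 0 0 0 0 0 8; 0 0 0 0 0 0 8'>/dev/null; python3 st.py
```

```text
p [0.4807 0.1862 0.1041] yaw -18.0 F [ 1.   0.6 -0.6] T [-0.044 -0.015  0.001] tool F [ 0.6  0.7 -0.8] Tx [-0.001 -0.038  0.028] j7 -0.66 t 12.65 w 0.179
p [0.4807 0.1861 0.1081] yaw -18.0 F [-0.5  0.6 -1.6] T [ 0.013 -0.018  0.044] tool F [ 1.6 -0.7 -0.4] Tx [-0.044  0.018  0.013] j7 -0.67 t 12.95 w 0.179
```

```bash
python3 -m handwheel '-3 0 0 0 0 0 8; -3 0 0 0 0 0 8; -4 0 0 0 0 0 8; -5 0 0 0 0 0 8;-5 0 0 0 0 0 8; 0 0 0 0 0 0 8'>/dev/null; python3 st.py; python3 -c "
from h import *
b=cams.camera('side')['color'];cv2.imwrite('pics/side9.png',cv2.resize(b[110:230,150:310],None,fx=5,fy=5,interpolation=cv2.INTER_CUBIC))"
```

```text
p [0.481  0.1862 0.1286] yaw -18.0 F [-0.6  0.1 -1.2] T [-0.038 -0.008 -0.001] tool F [ 1.2 -0.6  0.1] Tx [ 0.001 -0.033  0.019] j7 -0.68 t 13.55 w 0.181
```

View pics/side9.png

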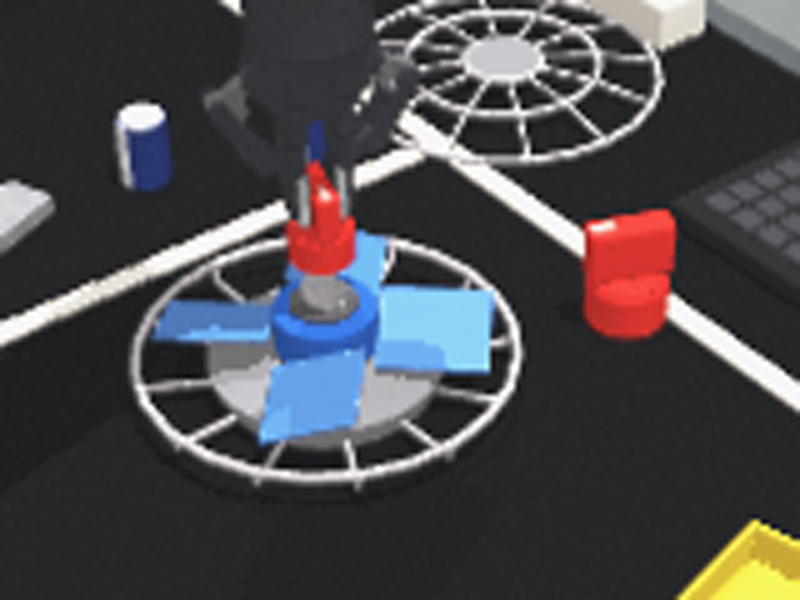

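The nut is off the stud: in the side view the stud top at (325,290) is bare and the nut hangs straight. Next I go up and over towards the tray.

```bash
python3 -m handwheel '-25 0 0 0 0 0 8; -40 0 0 0 0 0 8; -15 18 35 0 0 0 8; 0 18 35 0 0 0 8;0 18 35 0 0 0 8;0 18 35 0 0 0 8;0 18 35 0 0 0 8; 0 18 35 0 0 0 8'; python3 -m handwheel '0 0 0 0 0 0 8; 0 0 0 0 0 0 8'>/dev/null; python3 st.py
cat > tray.py <<'E'
from h import *
import sys
o=obs();c=cams.camera('wrist');cv2.imwrite(f'pics/{sys.argv[1]}.png',c['color']);P=cloud(c,camT(c,o));im=c['color'].astype(int)
ye=(im[...,2]>1.5*im[...,0])&(im[...,1]>1.3*im[...,0])&(im[...,2]>60)&(c['depth']>0)&(P[...,2]<.05)&(P[...,2]>-.01)&(P[...,1]<0)
top=P[ye&(np.abs(P[...,2]-.03)<.004)];fl=P[ye&(np.abs(P[...,2]-.004)<.004)]
print('top',len(top),np.median(top[:,2]),cv2.minAreaRect((top[:,:2]*1000).astype(np.float32)))
print('floor',len(fl),np.median(fl[:,2]),cv2.minAreaRect((fl[:,:2]*1000).astype(np.float32)))
for r in cams.outline_of('wrist','washer')[:2]:
    m=r['region'];print('washer',r['conf'],r['box'],np.median(P[m],0).round(3))
E
python3 tray.py w10
```

```text
clock: 14.4
position: [0.5181, -0.0487, 0.2077]
ee_rot: [0.572, 0.416, -0.572, 0.415]
ft_force: [1.4, -0.5, -1.0]
grip_width: 0.184
p [ 0.518  -0.048   0.2075] yaw -18.2 F [-0.8  1.2 -1.4] T [0.031 0.071 0.025] tool F [ 1.4 -1.2 -0.9] Tx [-0.025  0.007 -0.077] j7 -0.23 t 14.6 w 0.182
top 428 0.02922106125757684 ((502.1169128417969, -184.74295043945312), (186.7068634033203, 125.79881286621094), 14.129438400268555)
floor 4098 0.003448666020254898 ((517.4029541015625, -187.998779296875), (232.65487670898438, 158.29173278808594), 17.353412628173828)
washer 0.54 [230.2, 302.1, 24.0, 12.1] [ 0.446 -0.237  0.007]
```

View pics/w10.png

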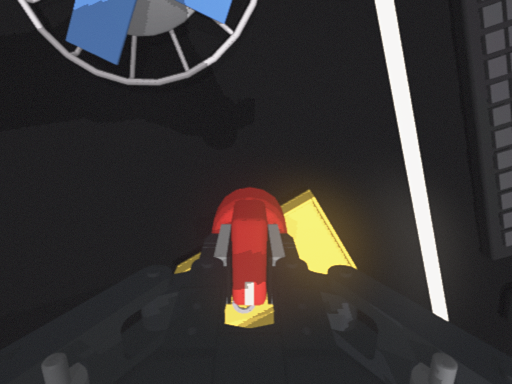

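```bash
python3 - <<'E'
from h import *
from scipy.optimize import minimize
data=[]
for n in ['side','scene']:
    c=cams.camera(n);T=camT(c);K=np.array(c['camera_matrix']);im=c['color'].astype(int);P=cloud(c,T)
    ye=(im[...,2]>1.6*im[...,0])&(im[...,1]>1.5*im[...,0])&(im[...,2]>70)
    k=np.zeros_like(ye);b=(60,200) 
    n_,l,s,_=cv2.connectedComponentsWithStats(ye.astype(np.uint8))
    i=1+np.argmax(s[1:,4]);m=l==i
    print(n,s[i]);data.append((n,c,T,K,m))
def proj(X,T,K):
    q=(X-T[:3,3])@T[:3,:3];q=q@K.T;return q[:,:2]/q[:,2:]
def mask(p,T,K,sh=(384,512)):
    x,y,a=p;cs=np.array([[sx*.1,sy*.065,z] for sx in(-1,1) for sy in(-1,1) for z in(0,.03)])
    ca,sa=np.cos(a),np.sin(a);cs[:,:2]=cs[:,:2]@np.array([[ca,sa],[-sa,ca]]);cs[:,:2]+=[x,y]
    h=cv2.convexHull((proj(cs,T,K)*16).astype(np.float32)).astype(np.int32)
    M=np.zeros((384*1,512*1),np.uint8);cv2.fillConvexPoly(M,h,1,shift=4);return M>0,h
def cost(p,which):
    e=0
    for d in which:
        M,_=mask(p,d[2],d[3]);e+=1-(M&d[4]).sum()/(M|d[4]).sum()
    return e
for w in ([data[0]],[data[1]],data):
    r=minimize(cost,[.502,-.185,.246],args=(w,),method='Nelder-Mead',options=dict(initial_simplex=[[.502,-.185,.246],[.512,-.185,.246],[.502,-.175,.246],[.502,-.185,.33]]))
    x,y,a=r.x;print(r.x,r.fun,'far',x+.05*np.cos(a),y+.05*np.sin(a),'near',x-.05*np.cos(a),y-.05*np.sin(a))
d=data[0];im=d[1]['color'].copy();X=np.array([[x+.05*np.cos(a),y+.05*np.sin(a),.004]]);u=proj(X,d[2],d[3])[0]
s=cv2.resize(im[180:300,240:380],None,fx=5,fy=5);cv2.circle(s,tuple(((u-[240,180])*5).astype(int)),6,(255,0,0),2);cv2.imwrite('pics/trayov.png',s)
E
```

```text
side [ 260  214   81   74 3216]
scene [ 167  163   64   58 1928]
[ 0.49403171 -0.1910283   0.24015297] 0.03895714713814802 far 0.5425967868017153 -0.17913574039643057 near 0.44546662667571535 -0.20292086166788134
[ 0.49367009 -0.18780666  0.23697284] 0.08478931140801649 far 0.5422727464478935 -0.1760686042098988 near 0.4450674376576804 -0.1995447185178358
[ 0.49560904 -0.19154947  0.24149208] 0.12392787711310638 far 0.5441581484964876 -0.17959188821504243 near 0.44705992619129453 -0.2035070554770815
```

View pics/trayov.png

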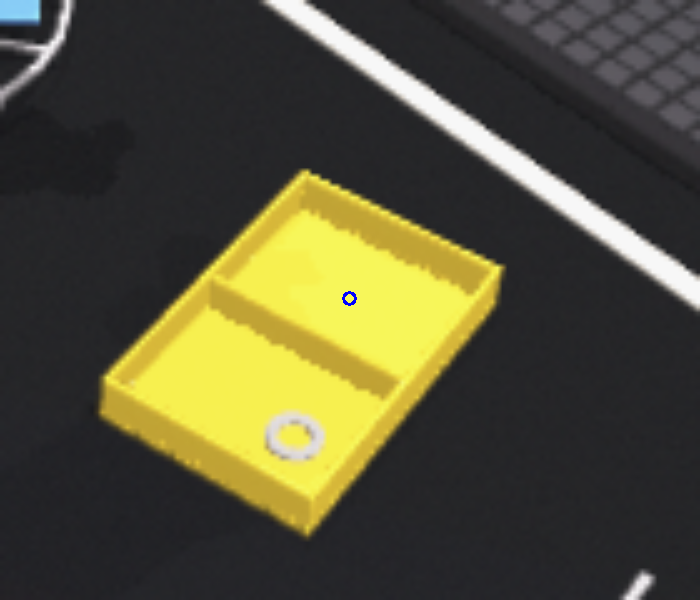

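The blue mark at (349,298) sits in the middle of the empty compartment, at far centre (0.543, -0.179). The washer is in the other one.

```bash
python3 -m handwheel '0 16 29 0 0 0 8; 0 16 29 0 0 0 8; 0 16 29 0 0 0 8;0 16.7 29.7 0 0 0 8; 30 0 0 0 0 0 8; 40 0 0 0 0 0 8;40 0 0 0 0 0 8'; python3 -m handwheel '25 0 0 0 0 0 8; 15 0 0 0 0 0 8; 0 0 0 0 0 0 8; 0 0 0 0 0 0 8'>/dev/null; python3 st.py
python3 -c "
from h import *
b=cams.camera('side')['color'];cv2.imwrite('pics/side11.png',cv2.resize(b[160:300,230:390],None,fx=4,fy=4,interpolation=cv2.INTER_CUBIC))"
```

```text
clock: 15.5
position: [0.544, -0.1773, 0.0965]
ee_rot: [0.572, 0.416, -0.572, 0.416]
ft_force: [-0.1, 0.4, -0.2]
grip_width: 0.177
p [ 0.5442 -0.1781  0.0587] yaw -18.0 F [ 0.5 -0.6  0.1] T [ 0.012 -0.005  0.019] tool F [-0.1  0.7  0.4] Tx [-0.019  0.013  0.001] j7 0.21 t 15.9 w 0.179
```

View pics/side11.png

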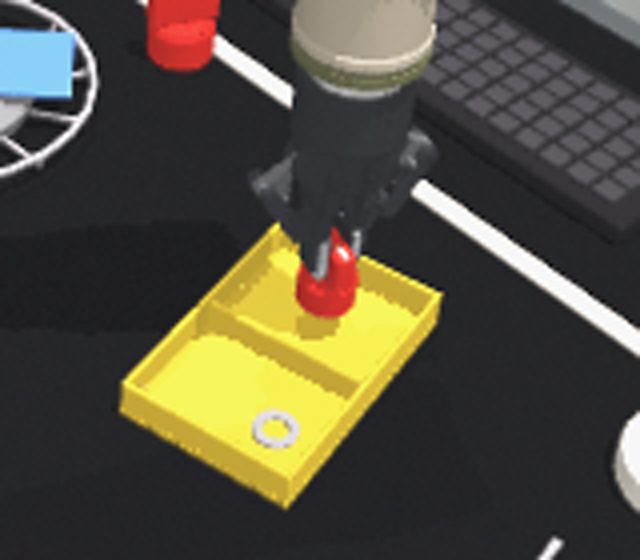

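The nut hangs upright above the empty compartment, its rim at (328,310). I lower it gently with contact checks.

```bash
python3 -m handwheel '8 0 0 0 0 0 8; 7 0 0 0 0 0 8; 5 0 0 0 0 0 8; 0 0 0 0 0 0 8; 0 0 0 0 0 0 8'>/dev/null; python3 st.py;python3 -m handwheel '1 0 0 0 0 0 8; 1 0 0 0 0 0 8;0 0 0 0 0 0 8'>/dev/null; python3 st.py
```

```text
p [ 0.5434 -0.1782  0.0376] yaw -18.1 F [-0.9 -0.3 -1.1] T [-0.048 -0.084 -0.041] tool F [ 1.1 -0.8  0.6] Tx [ 0.041 -0.019  0.095] j7 0.23 t 16.45 w 0.179
p [ 0.5435 -0.1782  0.0357] yaw -18.1 F [-0.2  0.3 -0.3] T [-0.023 -0.037 -0.012] tool F [ 0.3 -0.3 -0.2] Tx [ 0.012 -0.01   0.042] j7 0.23 t 16.75 w 0.18
```

```bash
python3 -m handwheel '1 0 0 0 0 0 8;0 0 0 0 0 0 8'>/dev/null; python3 st.py
```

```text
p [ 0.5435 -0.1781  0.0346] yaw -18.0 F [-0.2 -0.4  0.8] T [-0.035 -0.029 -0.018] tool F [-0.8 -0.1  0.4] Tx [ 0.018 -0.025  0.039] j7 0.23 t 16.95 w 0.18
```

```bash
python3 -m handwheel '0.7 0 0 0 0 0 8;0 0 0 0 0 0 8'>/dev/null; python3 st.py
```

```text
p [ 0.5435 -0.1781  0.0339] yaw -18.0 F [-0.2 -0.1  0.2] T [-0.017  0.041  0.008] tool F [-0.2 -0.2  0.1] Tx [-0.008 -0.029 -0.034] j7 0.23 t 17.15 w 0.182
```

```bash
python3 -m handwheel '0.5 0 0 0 0 0 8;0 0 0 0 0 0 8'>/dev/null; python3 st.py
```

```text
p [ 0.5436 -0.1782  0.0338] yaw -18.1 F [-1.7  0.6  4.5] T [0.184 0.43  0.041] tool F [-4.5 -1.8 -0.1] Tx [-0.041  0.042 -0.466] j7 0.23 t 17.35 w 0.181
```

```bash
python3 -m handwheel '0.5 0 0 0 0 0 8;0 0 0 0 0 0 8'>/dev/null; python3 st.py
```

```text
p [ 0.5437 -0.1782  0.0337] yaw -18.1 F [-4.3  1.6 11.1] T [ 0.366  1.024 -0.012] tool F [-11.1  -4.6  -0.2] Tx [ 0.013  0.031 -1.087] j7 0.23 t 17.55 w 0.185
```

The nut touches the floor at TCP z = 0.0338. I ease off, then open.

```bash
python3 -m handwheel '-0.8 0 0 0 0 0 8;0 0 0 0 0 0 8'>/dev/null; python3 st.py; python3 -m handwheel '0 0 0 0 0 0 20;0 0 0 0 0 0 30;0 0 0 0 0 0 38;0 0 0 0 0 0 38;0 0 0 0 0 0 38'; python3 st.py
```

```text
p [ 0.5436 -0.1782  0.0338] yaw -18.1 F [-0.4 -0.1  2.8] T [-0.006  0.115  0.018] tool F [-2.8 -0.4  0.3] Tx [-0.018 -0.042 -0.108] j7 0.23 t 17.75 w 0.178
clock: 18.25
position: [0.5435, -0.1782, 0.0337]
ee_rot: [0.572, 0.415, -0.572, 0.415]
ft_force: [0.9, -0.1, 0.1]
grip_width: 0.446
p [ 0.5435 -0.1782  0.0337] yaw -18.0 F [ 0.9 -0.1  0.1] T [-0.012 -0.02  -0.   ] tool F [-0.1  0.9 -0.1] Tx [ 0.    -0.005  0.023] j7 0.23 t 18.25 w 0.446
```

```bash
python3 -m handwheel '-10 0 0 0 0 0 38;-20 0 0 0 0 0 38;-40 0 0 0 0 0 38;-40 0 0 0 0 0 38; -40 0 0 0 0 0 38; -20 -30 -30 0 0 0 38;0 -30 -30 0 0 0 38; 0 0 0 0 0 0 38'; python3 -c "
from h import *
for n,y,x in [('side',140,180),('scene',140,90)]:
    b=cams.camera(n)['color'];cv2.imwrite(f'pics/{n}12.png',cv2.resize(b[y:y+150,x:x+200],None,fx=4,fy=4,interpolation=cv2.INTER_CUBIC))
c=cams.camera('side');P=cloud(c,camT(c))
for r in cams.outline_of('side','nut'): q=P[r['region']];print(r['conf'],r['box'],np.median(q,0).round(3),np.percentile(q[:,2],[2,98]).round(3))
"; python3 st.py
```

```text
clock: 19.05
position: [0.5042, -0.0976, 0.2048]
ee_rot: [0.572, 0.418, -0.57, 0.416]
ft_force: [0.5, -0.0, -0.8]
grip_width: 0.445
0.81 [303.2, 222.8, 13.4, 24.7] [ 0.534 -0.187  0.033] [0.008 0.06 ]
0.51 [268.3, 168.3, 14.8, 6.9] [0.652 0.111 0.017] [0.    0.034]
0.39 [261.0, 213.9, 78.2, 71.5] [ 0.485 -0.192  0.006] [0.    0.031]
0.31 [382.4, 258.1, 40.7, 35.8] [ 0.623 -0.426  0.021] [-0.002  0.027]
p [ 0.5052 -0.1035  0.2042] yaw -18.1 F [ 0.1 -0.4 -0.2] T [-0.016 -0.055 -0.025] tool F [0.2 0.2 0.3] Tx [0.025 0.002 0.058] j7 -0.11 t 19.25 w 0.447
```

View pics/side12.png

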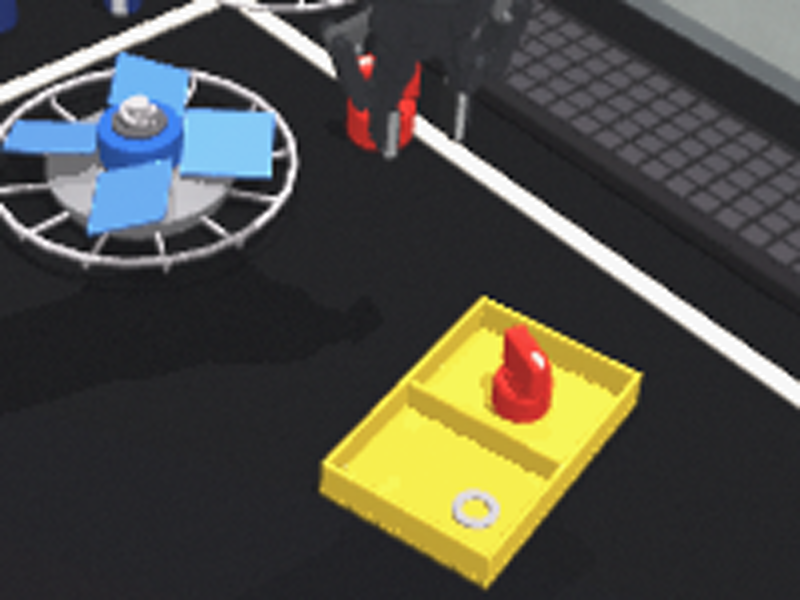

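View pics/scene12.png

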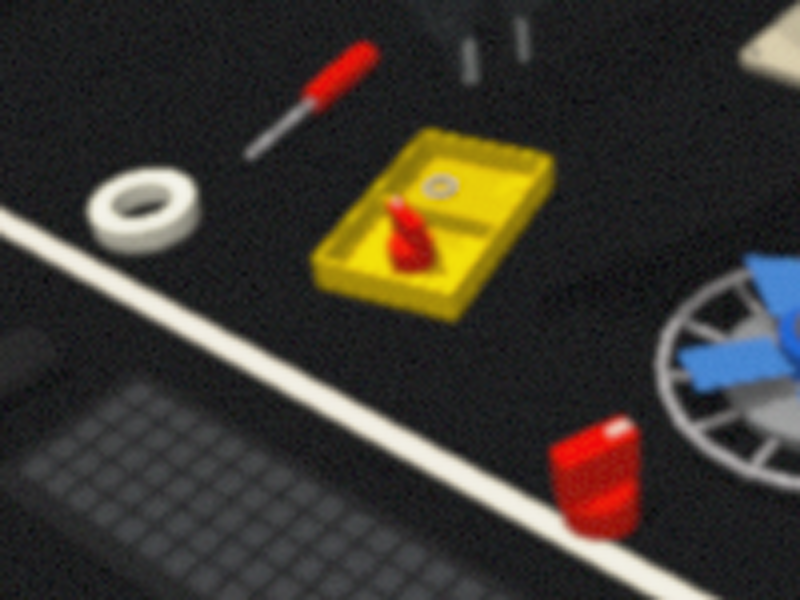

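The nut stands upright in the empty compartment, at side (520,380). Its top is at about 0.060 m, matching 4 + 55.5 mm. The washer and the large nut are where they were.

```bash
python3 -m handwheel '0 0 0 0 0 0 38;0 0 0 0 0 0 38;0 0 0 0 0 0 38'; python3 -c "
from workcell import hand_in
print(hand_in())"
```

```text
clock: 19.55
position: [0.505, -0.1033, 0.2036]
ee_rot: [-0.572, -0.415, 0.573, -0.415]
ft_force: [1.4, -0.6, -0.1]
grip_width: 0.449
the job is handed in; nothing more can be done
None
```

The wing nut is off the stud and standing upright in the tray's empty compartment. I handed the job in at 19.6 s of the 72 s allowed.

- **Unscrewing:** I turned the nut clockwise, letting it climb with the thread, and met the end stop after about 1.93 rad. Before recognising the stop I turned about 7° past it, and the torque reached 0.42 N m. I backed off at once and repeated the test gently, and the stop showed at the same angle again, at up to 0.26 N m. During unscrewing and lifting, the wrist force stayed below about 7 N in every reading.
- **Lifting off:** the nut rose freely, with about 1 to 3 N on the wrist.
- **Setting down:** I lowered it in small steps. At contact the force reached 11 N because I took one step more than needed. I eased that to about 3 N before opening the gripper.
- **Last checks:** both fixed cameras show the nut upright in the empty compartment, its top at about 60 mm, as it should be. The washer is still in its own compartment and the larger look-alike nut has not moved. The gripper was clear of everything, at a height of 0.20 m.

I did not measure the contact force between nut and stud directly. From the torque, I judge it stayed well under 70 N. The capacitors and brush were outside the last pictures I viewed, but the arm did not go near them after the start.

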